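# Put the nested lids on the bolt tin, then lift off the outer lid alone

### The arm

A 6-joint arm with a two-finger parallel gripper is mounted at the origin on a cart in front of the work surface, level with it; the furniture and walls round the work are solid. World frame = base frame: x ahead of the robot, y to its left, z up, the work surface at z = 0. Lengths are in mm, angles in rad, forces in N, time in s.
With the tool pointing down it reaches from about 250 to 800 mm from the base axis. Payload 3.9 kg.
Tool frame: the origin (TCP) lies at the very end of the fingers, on their centre line; the grasp point (between the pads) lies 19 mm behind it; z points along the fingers, y is the line along which they close (so a half turn about z gives the same grasp; the last joint's range is limited). The gripper opens to 85 mm and grips with 20 to 120 N. Pads are 22 mm wide; open, the fingers measure 114 mm over their backs; the gripper's body (76 mm by 85 mm) begins 54 mm behind the grasp point. The pads swing forward as they close: fully open they stand 13 mm farther back than shut.
Start: joints at [-1.143, 0.26, -0.138, 1.173, 0, 1.571], TCP at [217.801, -477.68, 231.304] pointing down, gripper open.
Joint ranges: [-2.78, 2.78], [-0.83, 1.72], [-1.28, 1.37], [-1.9, 2.12], [-1.57, 1.48], [-3.14, 3.14]. Speed limits (rad/s): [2.57, 2.57, 3.14, 3.14, 3.14, 3.14].

### API

Orientations are given as a unit quaternion [x, y, z, w].
In Python, from bench import manip gives the robot as it stands.
- The arm moves only by the tool arm_command, never from a script. Its argument "plan" is a list of rows, each an object of numbers: "x", "y", "z": the shift along the tool's x, y, z in mm; "wx", "wy", "wz": the turn, a rotation vector about the tool's x, y, z in rad; "fingers": the opening in per cent of the stroke, from 0 (shut) to 100 (fully open). A call has 1 to 10 rows; each row shifts and turns the commanded pose from where the row before left it, along the tool's axes as they then stand; what a row does not reach is not made up. A row lasts 1/10 s, in which the tool goes at most 50 mm and 8.59 degrees, less where a joint would pass 70% of its speed; a pose out of reach is approached as far as the arm can. A call with a gripper value outside its range is refused whole. The fingers move at their own pace and stop on an object; the grip force is fixed at half the most. Time passes only in rows, so rows that do not move let the fingers close. It gives the time, the measured TCP pose, the force, the opening and the grip force at its end, in the units of the state.
- manip.sense(): the state, without advancing time (a new reading comes with each control period).
- manip.camera(name): name is "scene" or "top" or "wrist"; returns a dict with "img" (420x560x3 uint8, red, green, blue), "vfov" (degrees; the focal length in pixels is half the picture's height over the tangent of half this angle, whatever the lens; pixels are square), "cx", "cy" (the principal point, pixels), "R" (3x3) and "t" (3): a world point X has camera coordinates R X + t. Camera axes: x right, y down, z forward; pixel columns grow to the right and rows downward; lengths in mm; the calibration is good to about 2 mm. A picture is of the moment at which its call begins. There is no depth.
- manip.close_job(): hands the job in; it is judged then, once.
The state is a dict: "t": time; "qpos": joint angles; "joint_vel": joint speeds; "tau": joint torques, N m; "tcp_pos": TCP position; "tool_rot": TCP orientation; "force": force on the tool from outside, world axes, zero at the start; "ft_torque": the same for the moment, N m; "grip_width": opening from 0.0 (shut) to 1.0 (fully open); "finger_force": force on a finger pad.
Only numpy, scipy, OpenCV 4.12 (cv2) and the standard library are available. Lean on these libraries where they do the work, as an engineer would, in place of code of your own. Each camera call takes 0.05 s, during which the arm holds its last target. There are 200 camera calls.

### The job

The bolt tin stands open, and its two lids lie nested beside it. Take the nested pair by the black knob of the inner lid, lower both together, without dropping them, onto the tin until they sit fully home, and let go of the knob. Then take the outer lid alone by its raised collar and lift it straight up about 10 cm, leaving the inner lid seated on the tin; finish still holding the outer lid level and still above the tin, and leave the other things on the cart where they are.

Things in the scene. Friction and masses are not known exactly. Their poses are not given: they have to be found in the camera images.
- tin: Round open grey tin with three bolts in it, fixed to the cart top by its magnetic foot. Outer diameter 92 mm (95 mm at the foot bead), wall 3 mm, mouth 86 mm wide inside, 50 mm high, inside floor 3 mm up. Origin: centre of its underside; z up. It may stand in the front left well or in the rear well of the cart top.
- tin_rim (a point): Centre of the tin's mouth, at rim height (50 mm above the tin's underside); z up.
- inner_lid: Loose steel inner lid, 0.12 kg, on the cart top in the well without the tin. From below: plug 80 mm across, 10 mm deep (74 mm at its foot), goes into the tin; flange 96 mm across, 4 mm thick, rests on the rim; boss 32 mm across up to z 20; stem 12 mm; black knob 20 mm across from z 33 to 57 mm. Origin: centre of its underside, z up.
- inner_knob (a point): Centre of the black knob, on the lid's axis, 45 mm above the underside of the inner lid (knob: 24 mm tall, 20 mm across; its top is 57 mm above that underside). With the inner lid fully home on the tin it is 35 mm above tin_rim. z up.
- outer_lid: Loose steel lid, 0.09 kg, resting on the inner lid's flange (1.5 mm play, not joined), so it rides along when the knob is lifted. Ring-shaped flat top 108 mm across, 3 mm thick; skirt 14 mm down (102 mm inside); collar 42 mm outside, 35 mm inside, 14 mm up round the hole for the knob. Origin: centre of the flat top's underside, z up; nested: 14 mm above the inner lid's.
- outer_collar (a point): Centre of the raised collar, on the outer lid's axis, half-way up (7 mm above the flat top, 7 mm below the collar's top edge); z up. When nested it is 21 mm below inner_knob (collar top 2 mm below the knob's foot); seated on the tin it is 14 mm above tin_rim.
- bracket: Bystander: loose yellowish sheet bracket, 63x43x36 mm, by the left end of the front left well. Origin: centre of its underside.
- clip_plate: Bystander: loose rusty clip plate, 26x25x9 mm, by the right end of the front left well. Origin: centre of its underside.
- black_cap: Bystander: loose black round cap, 54 mm across, 19 mm high, at the right of the rear well. Origin: centre of its underside.

How it is judged:
By the outcome, as a careful person would: the job done as asked, in the order asked, and still so for the second after the job is handed in, while the arm keeps its last pose, push and grip.
It also fails if it takes over 42 s, if anything falls off the work surface, if the arm or the gripper's body presses on something with over 40 N, if the wrist force passes 120 N, or if a joint passes its speed limit or range.

## Working session

There is one attempt and no reset: what is moved stays moved. The work goes in short steps, Python scripts to look and compute and a tool call to move; the robot and the scene stay as the last step left them, time stands still between calls to the robot, and variables do not carry over. Pictures are saved under pics/ and viewed, at most 10 in all, crops included, and the job is handed in when it is done.

Besides the shell and the picture viewer there is one more tool, called after "Emit:" by a JSON object that holds its "method" and its "body". arm_command: Moves the arm, as the interface text tells. Its arguments: {"type":"object","properties":{"plan":{"type":"array","items":{"type":"object","properties":{"x":{"type":"number"},"y":{"type":"number"},"z":{"type":"number"},"wx":{"type":"number"},"wy":{"type":"number"},"wz":{"type":"number"},"fingers":{"type":"number"}}}}},"required":["plan"]}

```bash
mkdir -p pics
cat > h.py <<'E'
import numpy as np, cv2
from bench import manip
def cam(n,f=None):
    c=manip.camera(n); c["img"]=np.array(c["img"])
    if f: cv2.imwrite(f,c["img"][:,:,::-1])
    c["R"]=np.array(c["R"]);c["t"]=np.array(c["t"]); c["f"]=c["img"].shape[0]/2/np.tan(np.radians(c["vfov"]/2)); return c
def ray(c,u,v):
    d=c["R"].T@np.array([(u-c["cx"])/c["f"],(v-c["cy"])/c["f"],1.]); return -c["R"].T@c["t"],d
def plane(c,u,v,z):
    o,d=ray(c,u,v); return o+d*(z-o[2])/d[2]
def proj(c,X):
    p=c["R"]@np.array(X,float)+c["t"]; return p[:2]/p[2]*c["f"]+[c["cx"],c["cy"]]
E
python3 - <<'E'
from h import *
print(manip.sense())
a=[]
for n in("scene","top","wrist"):
    c=cam(n,f"pics/{n}0.png"); o,d=ray(c,280,210); print(n,c["f"],c["cx"],c["cy"],o.round(),d.round(2))
    a.append(c["img"])
E
```

```text
{'t': 0.0, 'qpos': array([-1.14301584e+00,  2.60658444e-01, -1.39386624e-01,  1.17268594e+00,
        2.15163194e-05,  1.57080507e+00]), 'joint_vel': array([ 0.00190401, -0.00129053,  0.00050925,  0.00019998,  0.00041576,
       -0.00025726]), 'tau': array([-3.22337175e-03, -4.05674744e+01,  2.53925157e+01,  1.87730446e-02,
       -2.63475577e-04, -2.20595808e-08]), 'tcp_pos': array([ 217.52005589, -477.06654445,  230.47166221]), 'tool_rot': array([ 9.77213030e-01,  2.12258707e-01, -1.94821934e-04, -9.47580491e-04]), 'force': array([-0.38193165,  0.43159273,  0.01776679]), 'ft_torque': array([-0.00729021, -0.03603104,  0.02668072]), 'finger_force': 0.0, 'grip_width': 1.0014481368876416}
scene 536.8493662928743 270.0707615574626 200.35110355853502 [-129.  700.  998.] [ 0.52 -0.41 -0.75]
top 446.9120490032115 277.21696540894624 208.7965787463433 [338. 166. 906.] [ 0.21 -0.01 -0.98]
wrist 376.74314575338263 278.93686379513366 210.17898787897855 [ 277. -450.  372.] [-0.24 -0.11 -0.97]
```

View pics/top0.png

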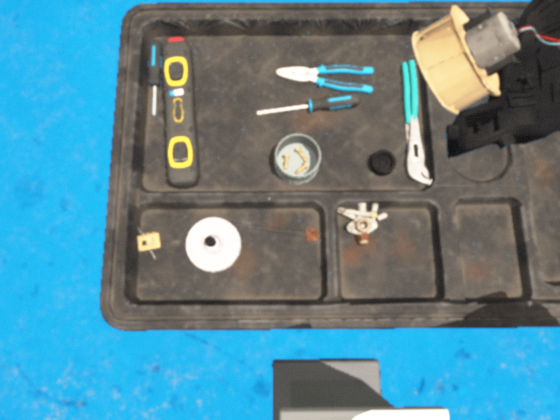

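View pics/scene0.png

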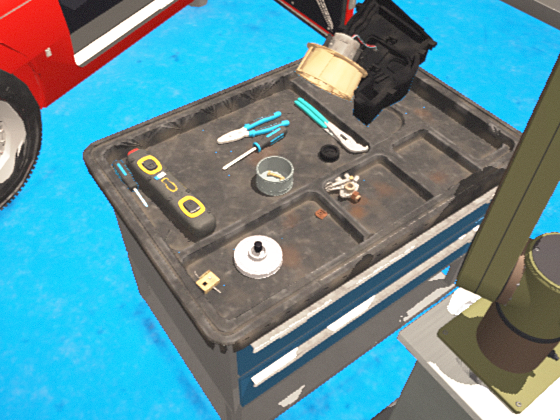

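The top view shows the nested lids at about (214,244) with the knob at (209,241). The tin is in the rear well at (297,158). In the scene view the knob is at (258,246) and the tin mouth at (275,168). I'll triangulate from masks.

Run:
```python
from h import *
def tri(c1,p1,c2,p2):
    (o1,d1),(o2,d2)=ray(c1,*p1),ray(c2,*p2)
    s=np.linalg.lstsq(np.c_[d1,-d2],o2-o1,rcond=None)[0]
    a,b=o1+d1*s[0],o2+d2*s[1]; return (a+b)/2,np.linalg.norm(a-b)
def blob(m,p):
    n,l,st,ce=cv2.connectedComponentsWithStats(m.astype(np.uint8))
    i=min((i for i in range(1,n) if st[i,4]>25),key=lambda i:np.hypot(*(ce[i]-p))); return st[i],ce[i],l==i
C={n:cam(n) for n in("top","scene")}
K={}
for n,pl,pk in(("top",(214,244),(209,241)),("scene",(258,256),(258,246))):
    g=C[n]["img"].max(2).astype(int)
    s,ce,m=blob(g>150,pl); h=cv2.convexHull(np.argwhere(m)[:,::-1].astype(np.int32)); e=cv2.fitEllipse(h)
    mm=np.zeros(g.shape,np.uint8); cv2.fillConvexPoly(mm,h,1)
    sk,ck,_=blob((g<70)&(cv2.dilate(mm,np.ones((15,15)))>0)&(np.hypot(*(np.indices(g.shape)[::-1]-np.array(pk)[:,None,None]))<14),pk)
    print(n,"lid",s,e,"knob",sk,ck); K[n]=ck
X=tri(C["top"],K["top"],C["scene"],K["scene"]); print("knob",X)
print("lid top plane z=17",plane(C["top"],214,244,17))
# tin crop views
a=cv2.resize(C["top"]["img"][120:200,250:350],None,fx=4,fy=4,interpolation=2)
b=cv2.resize(C["scene"]["img"][140:220,225:325],None,fx=4,fy=4,interpolation=2)
c=cv2.resize(C["scene"]["img"][225:285,210:310],None,fx=4,fy=4,interpolation=2)
d=cv2.resize(C["top"]["img"][210:270,164:264],None,fx=4,fy=4,interpolation=2)
cv2.imwrite("pics/crop.png",np.vstack([np.hstack([a,b]),np.hstack([d,c])])[:,:,::-1])
```

```text
top lid [ 185  216   57   57 2445] ((213.00650024414062, 244.0400390625), (56.26766586303711, 56.66988754272461), 76.85488891601562) knob [206 238   8   7  40] [209.65  241.125]
scene lid [ 226  233   57   46 1721] ((255.05426025390625, 255.031494140625), (44.137939453125, 57.41831588745117), 101.70719909667969) knob [254 242   8  10  58] [257.60344828 246.60344828]
knob (array([465.09404301, 293.23714308,  46.2168324 ]), np.float64(0.4397696352876092))
lid top plane z=17 [463.72955663 288.84441841  17.        ]
```

View pics/crop.png

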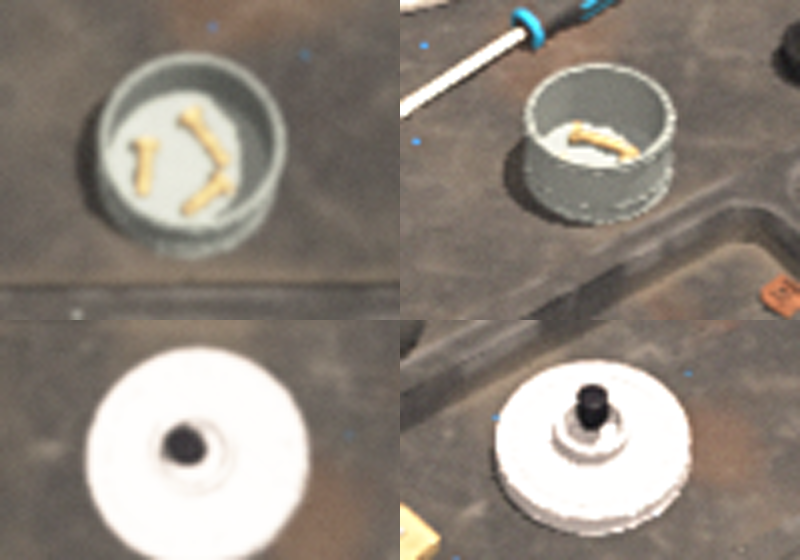

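The crop shows the tin rim ellipse centred at about (298,155.8) in top and (275,169.5) in scene. The knob triangulates to height 46 with the surface at about 0, which is consistent. I'll swing over towards the lids along an arc, since tool x is tangential and tool y is radial.

Run:
```python
from h import *
T,S=cam("top"),cam("scene")
(o1,d1),(o2,d2)=ray(T,298,155.8),ray(S,275,169.5)
s=np.linalg.lstsq(np.c_[d1,-d2],o2-o1,rcond=None)[0]; a,b=o1+d1*s[0],o2+d2*s[1]
print("rim",a,b, plane(T,298,155.8,50),plane(S,275,169.5,50))
```

```text
rim [638.19537498 118.88220505  46.24897552] [638.98734297 119.53529609  46.48958829] [636.88505564 119.08920006  50.        ] [636.15475073 121.67691559  50.        ]
```

Emit:
{"method": "arm_command", "body": {"plan": [{"x": 44.6, "y": -0.7, "wz": -0.085, "fingers": 100}, {"x": 44.6, "y": -0.7, "wz": -0.085}, {"x": 44.6, "y": -0.7, "wz": -0.085}, {"x": 44.6, "y": -0.7, "wz": -0.085}, {"x": 44.6, "y": -0.7, "wz": -0.085}, {"x": 44.6, "y": -0.7, "wz": -0.085}, {"x": 44.6, "y": -0.7, "wz": -0.085}, {"x": 44.6, "y": -0.7, "wz": -0.085}, {"x": 44.6, "y": -0.7, "wz": -0.085}, {"x": 44.6, "y": -0.7, "wz": -0.085}]}}

```text
validation failed for argument at $.pl...
```

Emit:
{"method": "arm_command", "body": {"plan": [{"x": 44.6, "y": -0.7, "z": 0, "wx": 0, "wy": 0, "wz": -0.085, "fingers": 100}, {"x": 44.6, "y": -0.7, "z": 0, "wx": 0, "wy": 0, "wz": -0.085, "fingers": 100}, {"x": 44.6, "y": -0.7, "z": 0, "wx": 0, "wy": 0, "wz": -0.085, "fingers": 100}, {"x": 44.6, "y": -0.7, "z": 0, "wx": 0, "wy": 0, "wz": -0.085, "fingers": 100}, {"x": 44.6, "y": -0.7, "z": 0, "wx": 0, "wy": 0, "wz": -0.085, "fingers": 100}, {"x": 44.6, "y": -0.7, "z": 0, "wx": 0, "wy": 0, "wz": -0.085, "fingers": 100}, {"x": 44.6, "y": -0.7, "z": 0, "wx": 0, "wy": 0, "wz": -0.085, "fingers": 100}, {"x": 44.6, "y": -0.7, "z": 0, "wx": 0, "wy": 0, "wz": -0.085, "fingers": 100}, {"x": 44.6, "y": -0.7, "z": 0, "wx": 0, "wy": 0, "wz": -0.085, "fingers": 100}, {"x": 44.6, "y": -0.7, "z": 0, "wx": 0, "wy": 0, "wz": -0.085, "fingers": 100}]}}

```text
t: 1.35
tcp_pos: [512.3, -157.8, 231.3]
tool_rot: [0.802, 0.598, 0.0, 0.0]
force: [1.1, 0.3, -0.0]
grip_width: 0.997
finger_force: 0.0
```

Emit:
{"method": "arm_command", "body": {"plan": [{"x": 44.6, "y": -0.7, "z": 0, "wx": 0, "wy": 0, "wz": -0.085, "fingers": 100}, {"x": 44.6, "y": -0.7, "z": 0, "wx": 0, "wy": 0, "wz": -0.085, "fingers": 100}, {"x": 44.6, "y": -0.7, "z": 0, "wx": 0, "wy": 0, "wz": -0.085, "fingers": 100}, {"x": 44.6, "y": -0.7, "z": 0, "wx": 0, "wy": 0, "wz": -0.085, "fingers": 100}, {"x": 44.6, "y": -0.7, "z": 0, "wx": 0, "wy": 0, "wz": -0.085, "fingers": 100}, {"x": 44.6, "y": -0.7, "z": 0, "wx": 0, "wy": 0, "wz": -0.085, "fingers": 100}, {"x": 44.6, "y": -0.7, "z": 0, "wx": 0, "wy": 0, "wz": -0.085, "fingers": 100}, {"x": 44.6, "y": -0.7, "z": 0, "wx": 0, "wy": 0, "wz": -0.085, "fingers": 100}, {"x": 44.6, "y": -0.7, "z": 0, "wx": 0, "wy": 0, "wz": -0.085, "fingers": 100}, {"x": 44.6, "y": -0.7, "z": 0, "wx": 0, "wy": 0, "wz": -0.085, "fingers": 100}]}}

```text
t: 2.35
tcp_pos: [465.3, 272.9, 231.2]
tool_rot: [0.484, 0.875, 0.0, 0.0]
force: [-0.1, 0.6, -0.9]
grip_width: 0.999
finger_force: 0.0
```

Run:
```python
from h import *
from scipy.spatial.transform import Rotation as Ro
s=manip.sense(); print(s["tcp_pos"],s["tool_rot"],s["qpos"])
c=cam("wrist","pics/w1.png"); g=c["img"].max(2)
print("expected knob px",proj(c,[465,292,45]), "tin px",proj(c,[637,119,50]))
print(ray(c,280,210))
```

```text
[465.28603307 272.91354647 231.22790928] [4.83927500e-01 8.75108047e-01 2.50844029e-04 1.31608475e-04] [ 5.30453628e-01  2.84338137e-01 -1.04188062e-01  1.18170435e+00
  2.94601368e-05  1.54072806e+00]
expected knob px [291.2060753  166.93998628] tin px [341.91671319 398.5586708 ]
(array([429.39624945, 328.30809212, 372.26926193]), array([ 0.14162285, -0.21967855, -0.96524219]))
```

View pics/w1.png

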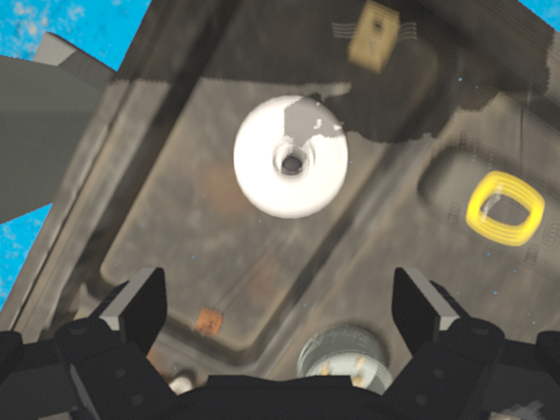

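The wrist picture shows the knob at about (292,163), close to the predicted (291,167), with the lids round it. The tin is partly hidden at the bottom, near the image edge, where the lens distorts. I'll go close above the knob and look again.

```bash
cat >> h.py <<'E'
from scipy.spatial.transform import Rotation as Ro
def delta(target):
    s=manip.sense(); return Ro.from_quat(s["tool_rot"]).inv().apply(np.array(target,float)-s["tcp_pos"])
E
python3 -c "
from h import *
print(delta([464.5,293.5,110]))"
```

```text
[ 10.52300396  10.32610576 121.3412054 ]
```

Emit:
{"method": "arm_command", "body": {"plan": [{"x": 2, "y": 2, "z": 24, "wx": 0, "wy": 0, "wz": 0, "fingers": 100}, {"x": 2, "y": 2, "z": 24, "wx": 0, "wy": 0, "wz": 0, "fingers": 100}, {"x": 2, "y": 2, "z": 24, "wx": 0, "wy": 0, "wz": 0, "fingers": 100}, {"x": 2, "y": 2, "z": 24, "wx": 0, "wy": 0, "wz": 0, "fingers": 100}, {"x": 2.5, "y": 2.3, "z": 25, "wx": 0, "wy": 0, "wz": 0, "fingers": 100}, {"x": 0, "y": 0, "z": 0, "wx": 0, "wy": 0, "wz": 0, "fingers": 100}, {"x": 0, "y": 0, "z": 0, "wx": 0, "wy": 0, "wz": 0, "fingers": 100}]}}

```text
t: 3.1
tcp_pos: [468.7, 285.1, 110.4]
tool_rot: [0.486, 0.874, -0.001, -0.0]
force: [0.9, -0.1, 0.3]
grip_width: 1.006
finger_force: 0.0
```

Run:
```python
from h import *
c=cam("wrist","pics/w2.png"); g=c["img"].max(2)
print(manip.sense()["tcp_pos"],delta([464.5,293.5,110]))
print("expected knobtop px",proj(c,[464.5,293.5,57]))
n,l,st,ce=cv2.connectedComponentsWithStats((g<75).astype(np.uint8))
for i in range(1,n):
    if 150<st[i,4]<9000: print(st[i],ce[i],plane(c,*ce[i],57))
```

```text
[469.50426505 285.49812366 111.23763135] [ 9.43794754 -0.02118416  1.23657692]
expected knobtop px [282.36441804 217.13332829]
[405   0  21  18 257] [414.94163424   6.94163424] [462.90315092 412.66453217  57.        ]
[ 461  169   99  152 4896] [505.34109477 219.45159314] [566.99509836 355.73307303  57.        ]
[ 265  196   35   40 1034] [282.92940039 215.94003868] [464.40401975 294.22587632  57.        ]
[189 343  41  43 190] [205.01052632 367.34210526] [474.87935952 188.87494672  57.        ]
```

View pics/w2.png

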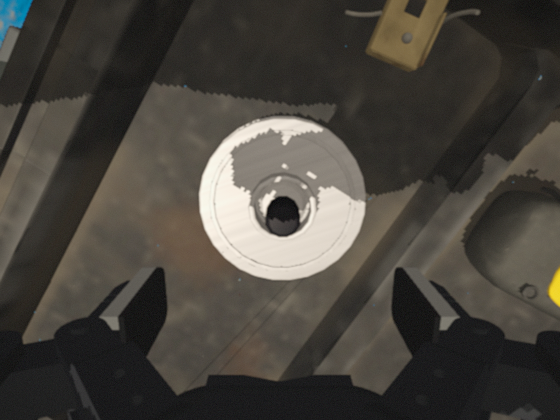

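The view shows the knob top at about (283,217) against a predicted (282,217), so the knob is at about (464.5,293.3). I'll shift 9 mm along tool x, descend to TCP z of about 32 and close.

Emit:
{"method": "arm_command", "body": {"plan": [{"x": 4.5, "y": 0, "z": 0, "wx": 0, "wy": 0, "wz": 0, "fingers": 100}, {"x": 4.5, "y": 0, "z": 10, "wx": 0, "wy": 0, "wz": 0, "fingers": 100}, {"x": 0, "y": 0, "z": 18, "wx": 0, "wy": 0, "wz": 0, "fingers": 80}, {"x": 0, "y": 0, "z": 20, "wx": 0, "wy": 0, "wz": 0, "fingers": 65}, {"x": 0, "y": 0, "z": 16, "wx": 0, "wy": 0, "wz": 0, "fingers": 60}, {"x": 0, "y": 0, "z": 10, "wx": 0, "wy": 0, "wz": 0, "fingers": 60}, {"x": 0, "y": 0, "z": 5, "wx": 0, "wy": 0, "wz": 0, "fingers": 60}, {"x": 0, "y": 0, "z": 0, "wx": 0, "wy": 0, "wz": 0, "fingers": 60}, {"x": 0, "y": 0, "z": 0, "wx": 0, "wy": 0, "wz": 0, "fingers": 60}]}}

```text
t: 4.05
tcp_pos: [464.7, 293.4, 31.9]
tool_rot: [0.485, 0.874, 0.001, 0.0]
force: [-0.1, 0.2, 1.2]
grip_width: 0.599
finger_force: 0.0
```

Run:
```python
from h import *
c=cam("wrist","pics/w3.png")
s=manip.sense();print(s["tcp_pos"],s["grip_width"],s["force"],delta([464.5,293.3,31]))
```

```text
[464.8506745  293.49391784  32.06161981] 0.5997739554750378 [-0.60651411 -0.71949689  0.40154962] [ 0.02077595 -0.40183838  1.0609937 ]
```

View pics/w3.png

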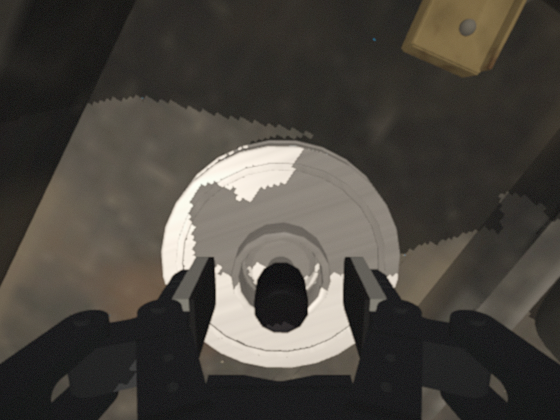

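The knob is at about (281,298), centred between the pads (columns 205 and 355), so it's ready to grip. I'll close and lift a little.

Emit:
{"method": "arm_command", "body": {"plan": [{"x": 0, "y": 0, "z": 0, "wx": 0, "wy": 0, "wz": 0, "fingers": 30}, {"x": 0, "y": 0, "z": 0, "wx": 0, "wy": 0, "wz": 0, "fingers": 10}, {"x": 0, "y": 0, "z": 0, "wx": 0, "wy": 0, "wz": 0, "fingers": 0}, {"x": 0, "y": 0, "z": 0, "wx": 0, "wy": 0, "wz": 0, "fingers": 0}, {"x": 0, "y": 0, "z": 0, "wx": 0, "wy": 0, "wz": 0, "fingers": 0}, {"x": 0, "y": 0, "z": 0, "wx": 0, "wy": 0, "wz": 0, "fingers": 0}, {"x": 0, "y": 0, "z": 0, "wx": 0, "wy": 0, "wz": 0, "fingers": 0}, {"x": 0, "y": 0, "z": 0, "wx": 0, "wy": 0, "wz": 0, "fingers": 0}]}}

```text
t: 4.9
tcp_pos: [464.7, 293.3, 32.0]
tool_rot: [0.485, 0.874, 0.001, 0.0]
force: [-0.1, 0.1, 5.3]
grip_width: 0.208
finger_force: 58.7
```

Run:
```python
from h import *
s=manip.sense();print(s["tcp_pos"],s["grip_width"],s["force"],s["finger_force"])
```

```text
[464.70084056 293.3473528   32.03818264] 0.20826200472967596 [-0.14726459  0.09426209  5.31728469] 58.72956079663709
```

The grip holds: 59 N at an opening of 0.21. I'll lift.

Emit:
{"method": "arm_command", "body": {"plan": [{"x": 0, "y": 0, "z": -4, "wx": 0, "wy": 0, "wz": 0, "fingers": 0}, {"x": 0, "y": 0, "z": -8, "wx": 0, "wy": 0, "wz": 0, "fingers": 0}, {"x": 0, "y": 0, "z": -13, "wx": 0, "wy": 0, "wz": 0, "fingers": 0}, {"x": 0, "y": 0, "z": -17, "wx": 0, "wy": 0, "wz": 0, "fingers": 0}, {"x": 0, "y": 0, "z": -18, "wx": 0, "wy": 0, "wz": 0, "fingers": 0}, {"x": 0, "y": 0, "z": -17, "wx": 0, "wy": 0, "wz": 0, "fingers": 0}, {"x": 0, "y": 0, "z": -12, "wx": 0, "wy": 0, "wz": 0, "fingers": 0}, {"x": 0, "y": 0, "z": -7, "wx": 0, "wy": 0, "wz": 0, "fingers": 0}, {"x": 0, "y": 0, "z": -4, "wx": 0, "wy": 0, "wz": 0, "fingers": 0}, {"x": 0, "y": 0, "z": 0, "wx": 0, "wy": 0, "wz": 0, "fingers": 0}]}}

```text
t: 5.9
tcp_pos: [464.2, 293.0, 131.4]
tool_rot: [0.485, 0.874, 0.0, 0.0]
force: [0.2, -0.1, -1.7]
grip_width: 0.214
finger_force: 58.8
```

Run:
```python
from h import *
T,S,W=cam("top","pics/t4.png"),cam("scene","pics/s4.png"),cam("wrist","pics/w4.png")
s=manip.sense();p=s["tcp_pos"];print(p,s["grip_width"],s["force"],s["finger_force"],s["qpos"])
# plan: 12 rows of arc; print per-row tool shift
h0=np.arctan2(p[1],p[0]);h1=np.arctan2(119.5,637.5);N=14
r0,r1=np.hypot(*p[:2]),np.hypot(637.5,119.5); R=Ro.from_quat(s["tool_rot"])
print("dh/row",(h1-h0)/N)
for k in range(N):
    f=lambda k:np.array([(r0+(r1-r0)*k/N)*np.cos(h0+(h1-h0)*k/N),(r0+(r1-r0)*k/N)*np.sin(h0+(h1-h0)*k/N),p[2]])
    Rk=Ro.from_rotvec([0,0,(h1-h0)*k/N])*R
    if k in(0,N//2,N-1): print(Rk.inv().apply(f(k+1)-f(k)))
g=np.hstack([cv2.resize(S["img"][130:290,180:340],(400,400)),cv2.resize(T["img"][110:270,180:340],(400,400))])
cv2.imwrite("pics/c4.png",g[:,:,::-1])
```

```text
[463.70752538 292.74786907 130.49968816] 0.2074857802852818 [-0.32195645  0.06484701 -2.97360524] 58.802875969558954 [ 5.63125083e-01  3.61932738e-01 -2.63723550e-01  9.46689224e-01
  1.04422170e-05  1.57697751e+00]
dh/row -0.02698789920049955
[-1.49478017e+01  7.04878286e+00 -1.09330782e-02]
[-1.63000695e+01  7.03890214e+00 -1.09189422e-02]
[-1.74591561e+01  7.03043295e+00 -1.09068256e-02]
```

View pics/c4.png

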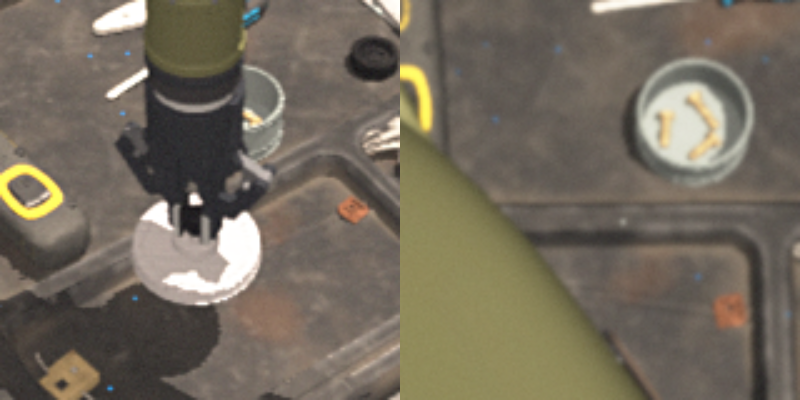

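The scene view shows both lids held and level below the gripper; the force of about -3 N matches both lids. The tin in top is clear, with its rim at about crop (693,118). I'll fit the rim numerically and start moving.

```bash
cat > tin.py <<'E'
from h import *
T=cam("top"); S=cam("scene"); S0=cv2.imread("pics/scene0.png")[:,:,::-1]; T0=cv2.imread("pics/top0.png")[:,:,::-1]
for n,c,im,pc in(("top",T,T0,(298,156)),("scene",S,S0,(275,170))):
    lab=cv2.cvtColor(np.ascontiguousarray(im),cv2.COLOR_RGB2LAB).astype(int)
    # tin: greenish-grey, cart: brownish-> b channel low or bright
    m=((im[...,1].astype(int)-im[...,0]>4)&(im[...,1]>60)).astype(np.uint8)
    m=cv2.morphologyEx(m,cv2.MORPH_OPEN,np.ones((2,2),np.uint8))
    yy,xx=np.indices(m.shape); m[np.hypot(xx-pc[0],yy-pc[1])>38]=0
    k,l,st,ce=cv2.connectedComponentsWithStats(m); i=1+np.argmax(st[1:,4]); print(n,st[i])
    h=cv2.convexHull(np.argwhere(l==i)[:,::-1].astype(np.int32))[:,0]
    # rim outline: far half of hull: compare with predicted circles; least-squares xy of rim circle z=50 r=46, using hull pts above the rim centre
    from scipy.optimize import least_squares
    P=np.array([plane(c,u,v,50)[:2] for u,v in h+0.0])
    cam0=-c["R"].T@c["t"]
    ctr=np.array([637,120.])
    for _ in range(5):
        d=P-ctr; away=(ctr-cam0[:2])/np.linalg.norm(ctr-cam0[:2])
        sel=P[(d@away>0)]
        r=least_squares(lambda q:np.hypot(*(sel-q[:2]).T)-q[2],[*ctr,46],loss="soft_l1"); ctr=r.x[:2]
    r2=least_squares(lambda q:np.hypot(*(sel-q).T)-46,ctr,loss="soft_l1")
    print(n,"free",r.x,"r46",r2.x,len(sel),np.abs(r.fun).max())
E
python3 tin.py
```

```text
top [326 134   2   2   4]Traceback (most recent call last):
  File "tin.py", line 21, in <module>
    print(n,"free",r.x,"r46",r2.x,len(sel),np.abs(r.fun).max())
                                           ~~~~~~~~~~~~~~~~~^^
    return umr_maximum(a, axis, None, out, keepdims, initial, where)
ValueError: zero-size array to reduction operation maximum which has no identity
```

Emit:
{"method": "arm_command", "body": {"plan": [{"x": -6, "y": 3, "z": 0, "wx": 0, "wy": 0, "wz": 0.011, "fingers": 0}, {"x": -12, "y": 6, "z": 0, "wx": 0, "wy": 0, "wz": 0.02, "fingers": 0}, {"x": -16, "y": 7, "z": 0, "wx": 0, "wy": 0, "wz": 0.027, "fingers": 0}, {"x": -16, "y": 7, "z": 0, "wx": 0, "wy": 0, "wz": 0.027, "fingers": 0}, {"x": -16, "y": 7, "z": 0, "wx": 0, "wy": 0, "wz": 0.027, "fingers": 0}, {"x": -16, "y": 7, "z": 0, "wx": 0, "wy": 0, "wz": 0.027, "fingers": 0}, {"x": -16, "y": 7, "z": 0, "wx": 0, "wy": 0, "wz": 0.027, "fingers": 0}, {"x": -16, "y": 7, "z": 0, "wx": 0, "wy": 0, "wz": 0.027, "fingers": 0}, {"x": -16, "y": 7, "z": 0, "wx": 0, "wy": 0, "wz": 0.027, "fingers": 0}, {"x": -16, "y": 7, "z": 0, "wx": 0, "wy": 0, "wz": 0.027, "fingers": 0}]}}

```text
t: 7.15
tcp_pos: [586.5, 188.6, 131.3]
tool_rot: [0.59, 0.807, -0.0, -0.0]
force: [0.1, -0.8, -2.1]
grip_width: 0.211
finger_force: 58.8
```

```bash
sed -i 's/m=((im\[.*$/I=cv2.GaussianBlur(np.ascontiguousarray(im),(3,3),0).astype(int); print(I[pc[1]-30:pc[1]-15:2,pc[0]].tolist()); m=((I[...,2]-I[...,0]>-1)\&(I[...,1]>70)).astype(np.uint8)/' tin.py; python3 tin.py
```

```text
[[126, 107, 90], [127, 108, 93], [129, 110, 95], [145, 131, 116], [172, 169, 156], [129, 130, 121], [103, 104, 97], [103, 105, 98]]
top [326 133   3   3   8]
top free [682.51407982  60.06448166   3.09910357] r46 [644.935397    82.12614021] 3 1.3145040611561853e-13
[[62, 108, 124], [84, 94, 96], [137, 115, 99], [145, 122, 104], [146, 120, 101], [148, 123, 105], [152, 127, 108], [144, 122, 106]]
scene [271 133  15  13  91]Traceback (most recent call last):
  File "tin.py", line 21, in <module>
    print(n,"free",r.x,"r46",r2.x,len(sel),np.abs(r.fun).max())
                                           ~~~~~~~~~~~~~~~~~^^
    return umr_maximum(a, axis, None, out, keepdims, initial, where)
ValueError: zero-size array to reduction operation maximum which has no identity
```

```bash
sed -i 's/m=((I\[...,2\].*$/m=((I[...,0]-I[...,1]<10)\&(I[...,2]-I[...,1]<6)\&(I[...,1]>70)).astype(np.uint8)/' tin.py; python3 tin.py
```

```text
[[126, 107, 90], [127, 108, 93], [129, 110, 95], [145, 131, 116], [172, 169, 156], [129, 130, 121], [103, 104, 97], [103, 105, 98]]
top [ 260  120   77   66 3061]
top free [640.93501304 118.80313235  76.0820993 ] r46 [682.40621614 104.40554017] 10 1.051249685750463
[[62, 108, 124], [84, 94, 96], [137, 115, 99], [145, 122, 104], [146, 120, 101], [148, 123, 105], [152, 127, 108], [144, 122, 106]]
scene [ 255  153   58   45 1445]
scene free [614.43229228 103.84880057  71.34201321] r46 [640.77808928  90.14616833] 8 5.085740305380355
```

The colour mask picks up shadow, so I'll use rim extents read from the zoomed crop instead. Top reads (297.75,155.5) with radius 23.75 px against an expected 24.0, and scene reads (274.9,169).

Run:
```python
from h import *
T,S=cam("top"),cam("scene")
print(plane(T,297.75,155.5,50),plane(S,274.9,169,50))
s=manip.sense();p=s["tcp_pos"]; print(p,delta([637.2,120.3,p[2]]), np.arctan2(p[1],p[0]),s["qpos"][[0,5]])
```

```text
[637.52480486 119.58204266  50.        ] [637.74053731 120.83859134  50.        ]
[584.98038956 189.92070043 131.20053103] [-8.22402126e+01  2.84688212e+01 -5.74642845e-02] 0.31392584565170634 [0.31369629 1.57420974]
```

Emit:
{"method": "arm_command", "body": {"plan": [{"x": -6, "y": 2.1, "z": 0, "wx": 0, "wy": 0, "wz": 0, "fingers": 0}, {"x": -12, "y": 4.2, "z": 0, "wx": 0, "wy": 0, "wz": 0, "fingers": 0}, {"x": -16, "y": 5.6, "z": 0, "wx": 0, "wy": 0, "wz": 0, "fingers": 0}, {"x": -16, "y": 5.6, "z": 0, "wx": 0, "wy": 0, "wz": 0, "fingers": 0}, {"x": -16, "y": 5.6, "z": 0, "wx": 0, "wy": 0, "wz": 0, "fingers": 0}, {"x": -10, "y": 3.5, "z": 0, "wx": 0, "wy": 0, "wz": 0, "fingers": 0}, {"x": -6, "y": 2.1, "z": 0, "wx": 0, "wy": 0, "wz": 0, "fingers": 0}, {"x": 0, "y": 0, "z": 0, "wx": 0, "wy": 0, "wz": 0, "fingers": 0}, {"x": 0, "y": 0, "z": 0, "wx": 0, "wy": 0, "wz": 0, "fingers": 0}, {"x": 0, "y": 0, "z": 0, "wx": 0, "wy": 0, "wz": 0, "fingers": 0}]}}

```text
t: 8.45
tcp_pos: [637.4, 120.9, 131.3]
tool_rot: [0.589, 0.808, -0.0, -0.0]
force: [0.2, -1.2, -2.3]
grip_width: 0.212
finger_force: 58.8
```

Run:
```python
from h import *
for _ in range(3):
    cam("top"); s=manip.sense();p=s["tcp_pos"]; print(s["t"],p,s["force"],delta([637.6,120.2,92]))
```

```text
8.5 [637.40270694 121.01617096 131.32591861] [ 0.35376825  0.74745312 -2.12820328] [-0.84859674 -0.05191346 39.32569291]
8.55 [637.41967566 121.00364059 131.31696472] [ 0.81984005  0.14372538 -2.16297379] [-0.82839027 -0.06422922 39.31681211]
8.6 [637.50556028 120.95991682 131.38093683] [-0.40153434 -0.01263594 -2.1520253 ] [-0.75541085 -0.13931795 39.38089033]
```

Emit:
{"method": "arm_command", "body": {"plan": [{"x": -0.7, "y": 0, "z": 4, "wx": 0, "wy": 0, "wz": 0, "fingers": 0}, {"x": 0, "y": 0, "z": 8, "wx": 0, "wy": 0, "wz": 0, "fingers": 0}, {"x": 0, "y": 0, "z": 11, "wx": 0, "wy": 0, "wz": 0, "fingers": 0}, {"x": 0, "y": 0, "z": 10, "wx": 0, "wy": 0, "wz": 0, "fingers": 0}, {"x": 0, "y": 0, "z": 4, "wx": 0, "wy": 0, "wz": 0, "fingers": 0}, {"x": 0, "y": 0, "z": 0, "wx": 0, "wy": 0, "wz": 0, "fingers": 0}, {"x": 0, "y": 0, "z": 0, "wx": 0, "wy": 0, "wz": 0, "fingers": 0}]}}

```text
t: 9.3
tcp_pos: [638.1, 119.7, 94.2]
tool_rot: [0.589, 0.808, -0.0, -0.0]
force: [-0.2, 0.0, -2.2]
grip_width: 0.211
finger_force: 58.8
```

Run:
```python
from h import *
S,W=cam("scene"),cam("wrist")
s=manip.sense();print(s["t"],s["tcp_pos"],s["force"])
a=cv2.resize(S["img"][120:210,225:325],(500,450),interpolation=cv2.INTER_CUBIC)
b=cv2.resize(W["img"],(300,225)); b=np.vstack([b,np.zeros((225,300,3),np.uint8)])
cv2.imwrite("pics/c5.png",np.hstack([a,b])[:,:,::-1])
```

```text
9.4 [638.50182909 119.80361981  94.80719864] [-0.73562057  0.30038585 -0.99368687]
```

View pics/c5.png

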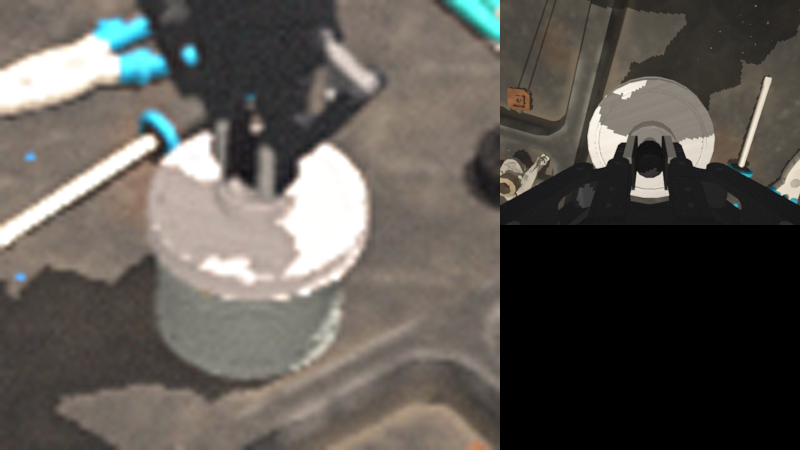

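The lid hangs just over the tin. Lid edge columns are 147 and 370 and tin edge columns are 155 and 343 in the zoom. I'll check that against the projection.

Run:
```python
from h import *
S=cam("scene")
def sil(x,y,z,r):
    a=np.linspace(0,6.28,200); u=[proj(S,[x+r*np.cos(t),y+r*np.sin(t),z])[0] for t in a]; return ((min(u)-225)*5,(max(u)-225)*5)
p=[638.2,119.8]
print("lid",sil(*p,72,54),"tin",sil(637.6,120.2,30,46), "dx dy effect", proj(S,[638,120,50]),proj(S,[648,120,50]),proj(S,[638,130,50]))
print(manip.sense()["tcp_pos"])
```

```text
lid (np.float64(142.65770301824702), np.float64(360.4328128471232)) tin (np.float64(159.18909559141724), np.float64(340.499119337926)) dx dy effect [275.10998714 168.8062213 ] [272.78283697 166.51169281] [271.87436451 170.40813153]
[638.57765661 119.81293138  94.90449891]
```

Run:
```python
from h import *
W=cam("wrist"); S=cam("scene"); s=manip.sense(); p=s["tcp_pos"]; R=Ro.from_quat(s["tool_rot"]).as_matrix()
g=W["img"].max(2).astype(int); 
for col in(270,280,290): print("wrist col",col,"top edge row",[r for r in range(110,180) if g[r+1,col]-g[r-1,col]>25][:4])
a=np.linspace(0,6.28,300)
for d in(-3,0,3):
    c=p+R[:,0]*d; P=np.array([proj(W,c+[54*np.cos(t),54*np.sin(t),-15]) for t in a]); print(d,P.min(0),P.max(0))
L=S["img"].astype(int)
for r in(158,160,162,164): print(r,L[r,248:260].mean(1).round().tolist(), L[r,293:305].mean(1).round().tolist(), L[r,248:260,0].tolist())
for r in(182,186,190): print(r,(L[r,250:262,0]-L[r,250:262,2]).tolist(),L[r,250:262,1].tolist(),(L[r,288:300,0]-L[r,288:300,2]).tolist())
```

```text
wrist col 270 top edge row [142, 143, 148, 149]
wrist col 280 top edge row [141, 142, 143, 149]
wrist col 290 top edge row [141, 142, 143]
-3 [159.50958818 145.30808917] [401.6744005  370.21099185]
0 [158.94153804 137.87858964] [402.24815653 364.90703733]
3 [158.36810361 130.37277173] [402.8273465  359.55710538]
158 [127.0, 136.0, 138.0, 133.0, 128.0, 124.0, 157.0, 182.0, 181.0, 177.0, 179.0, 178.0] [254.0, 253.0, 255.0, 255.0, 255.0, 144.0, 101.0, 110.0, 110.0, 107.0, 107.0, 111.0] [146, 158, 161, 157, 150, 148, 174, 195, 194, 190, 194, 191]
160 [126.0, 126.0, 124.0, 124.0, 121.0, 119.0, 150.0, 175.0, 178.0, 178.0, 176.0, 181.0] [255.0, 255.0, 255.0, 255.0, 255.0, 163.0, 100.0, 100.0, 100.0, 103.0, 104.0, 103.0] [143, 146, 145, 147, 147, 145, 168, 187, 191, 190, 188, 195]
162 [118.0, 122.0, 116.0, 124.0, 115.0, 129.0, 147.0, 174.0, 183.0, 176.0, 178.0, 177.0] [255.0, 254.0, 253.0, 255.0, 255.0, 144.0, 98.0, 102.0, 101.0, 105.0, 101.0, 102.0] [135, 140, 136, 144, 137, 150, 163, 187, 197, 190, 191, 190]
164 [115.0, 117.0, 111.0, 115.0, 114.0, 126.0, 141.0, 166.0, 180.0, 177.0, 172.0, 174.0] [254.0, 255.0, 255.0, 255.0, 249.0, 172.0, 104.0, 98.0, 102.0, 104.0, 105.0, 104.0] [128, 129, 126, 131, 132, 142, 154, 178, 194, 191, 184, 187]
182 [15, 13, 17, 16, 15, 10, 10, 8, 9, 9, 9, 8] [74, 68, 69, 66, 62, 79, 102, 120, 115, 112, 120, 118] [10, 6, 10, 14, 19, 22, 19, 21, 20, 21, 24, 23]
186 [15, 16, 12, 14, 15, 11, 8, 9, 10, 7, 14, 10] [66, 65, 66, 68, 65, 65, 80, 110, 121, 117, 121, 121] [11, 13, 12, 13, 18, 19, 22, 23, 26, 24, 28, 29]
190 [11, 8, 12, 10, 10, 7, 10, 8, 8, 6, 11, 9] [66, 62, 63, 63, 57, 64, 59, 55, 56, 79, 106, 127] [19, 27, 27, 32, 30, 33, 34, 29, 23, 25, 18, 17]
```

Wrist and scene both suggest the lid sits about 1–2 mm short along tool x. I'll correct by +1.7 in x and -0.7 in y, then lower slowly while watching force.

Emit:
{"method": "arm_command", "body": {"plan": [{"x": 1.7, "y": -0.7, "z": 0, "wx": 0, "wy": 0, "wz": 0, "fingers": 0}, {"x": 0, "y": 0, "z": 3, "wx": 0, "wy": 0, "wz": 0, "fingers": 0}, {"x": 0, "y": 0, "z": 4, "wx": 0, "wy": 0, "wz": 0, "fingers": 0}, {"x": 0, "y": 0, "z": 3, "wx": 0, "wy": 0, "wz": 0, "fingers": 0}, {"x": 0, "y": 0, "z": 2, "wx": 0, "wy": 0, "wz": 0, "fingers": 0}, {"x": 0, "y": 0, "z": 2, "wx": 0, "wy": 0, "wz": 0, "fingers": 0}, {"x": 0, "y": 0, "z": 0, "wx": 0, "wy": 0, "wz": 0, "fingers": 0}, {"x": 0, "y": 0, "z": 0, "wx": 0, "wy": 0, "wz": 0, "fingers": 0}]}}

```text
t: 10.35
tcp_pos: [636.9, 121.1, 80.3]
tool_rot: [0.589, 0.808, -0.0, -0.0]
force: [-0.1, 0.2, -2.2]
grip_width: 0.211
finger_force: 58.8
```

Emit:
{"method": "arm_command", "body": {"plan": [{"x": 0, "y": 0, "z": 1.5, "wx": 0, "wy": 0, "wz": 0, "fingers": 0}, {"x": 0, "y": 0, "z": 1.5, "wx": 0, "wy": 0, "wz": 0, "fingers": 0}, {"x": 0, "y": 0, "z": 1, "wx": 0, "wy": 0, "wz": 0, "fingers": 0}, {"x": 0, "y": 0, "z": 0, "wx": 0, "wy": 0, "wz": 0, "fingers": 0}, {"x": 0, "y": 0, "z": 0, "wx": 0, "wy": 0, "wz": 0, "fingers": 0}]}}

```text
t: 10.85
tcp_pos: [637.9, 121.3, 76.6]
tool_rot: [0.589, 0.808, 0.001, 0.001]
force: [3.1, 0.7, -0.6]
grip_width: 0.212
finger_force: 58.9
```

A light side push in +x, about 3 N. I'll ease 1 mm that way and continue down.

Emit:
{"method": "arm_command", "body": {"plan": [{"x": -0.5, "y": 1.2, "z": 0, "wx": 0, "wy": 0, "wz": 0, "fingers": 0}, {"x": 0, "y": 0, "z": 1, "wx": 0, "wy": 0, "wz": 0, "fingers": 0}, {"x": 0, "y": 0, "z": 1, "wx": 0, "wy": 0, "wz": 0, "fingers": 0}, {"x": 0, "y": 0, "z": 0, "wx": 0, "wy": 0, "wz": 0, "fingers": 0}, {"x": 0, "y": 0, "z": 0, "wx": 0, "wy": 0, "wz": 0, "fingers": 0}]}}

```text
t: 11.35
tcp_pos: [638.1, 121.1, 74.2]
tool_rot: [0.589, 0.808, -0.0, -0.0]
force: [2.2, -0.6, -2.4]
grip_width: 0.211
finger_force: 58.8
```

Emit:
{"method": "arm_command", "body": {"plan": [{"x": -0.3, "y": 0.7, "z": 0.5, "wx": 0, "wy": 0, "wz": 0, "fingers": 0}, {"x": 0, "y": 0, "z": 1, "wx": 0, "wy": 0, "wz": 0, "fingers": 0}, {"x": 0, "y": 0, "z": 0.8, "wx": 0, "wy": 0, "wz": 0, "fingers": 0}, {"x": 0, "y": 0, "z": 0, "wx": 0, "wy": 0, "wz": 0, "fingers": 0}, {"x": 0, "y": 0, "z": 0, "wx": 0, "wy": 0, "wz": 0, "fingers": 0}]}}

```text
t: 11.85
tcp_pos: [638.4, 120.9, 72.1]
tool_rot: [0.589, 0.808, -0.0, -0.0]
force: [-1.1, -0.2, 2.0]
grip_width: 0.212
finger_force: 59.2
```

Emit:
{"method": "arm_command", "body": {"plan": [{"x": 0, "y": 0, "z": 0.6, "wx": 0, "wy": 0, "wz": 0, "fingers": 0}, {"x": 0, "y": 0, "z": 0.4, "wx": 0, "wy": 0, "wz": 0, "fingers": 0}, {"x": 0, "y": 0, "z": 0, "wx": 0, "wy": 0, "wz": 0, "fingers": 0}, {"x": 0, "y": 0, "z": 0, "wx": 0, "wy": 0, "wz": 0, "fingers": 0}]}}

```text
t: 12.25
tcp_pos: [638.3, 120.9, 72.1]
tool_rot: [0.589, 0.808, -0.0, -0.0]
force: [-3.0, -0.4, 6.0]
grip_width: 0.209
finger_force: 59.8
```

Fully home: the stop is stiff at TCP z 72.1, and 72 was expected. I'll release the knob.

Emit:
{"method": "arm_command", "body": {"plan": [{"x": 0, "y": 0, "z": -0.6, "wx": 0, "wy": 0, "wz": 0, "fingers": 0}, {"x": 0, "y": 0, "z": 0, "wx": 0, "wy": 0, "wz": 0, "fingers": 30}, {"x": 0, "y": 0, "z": 0, "wx": 0, "wy": 0, "wz": 0, "fingers": 50}, {"x": 0, "y": 0, "z": 0, "wx": 0, "wy": 0, "wz": 0, "fingers": 75}, {"x": 0, "y": 0, "z": 0, "wx": 0, "wy": 0, "wz": 0, "fingers": 75}, {"x": 0, "y": 0, "z": 0, "wx": 0, "wy": 0, "wz": 0, "fingers": 75}, {"x": 0, "y": 0, "z": 0, "wx": 0, "wy": 0, "wz": 0, "fingers": 75}]}}

```text
t: 12.95
tcp_pos: [638.9, 120.9, 71.5]
tool_rot: [0.589, 0.808, -0.0, -0.0]
force: [0.1, 0.1, -0.4]
grip_width: 0.749
finger_force: 0.0
```

Run:
```python
from h import *
S,W=cam("scene"),cam("wrist")
s=manip.sense();print(s["t"],s["tcp_pos"],s["force"],s["grip_width"])
a=cv2.resize(S["img"][120:210,225:325],(400,360),interpolation=cv2.INTER_CUBIC)
b=cv2.resize(W["img"][100:420,80:480],(400,320)); b=np.vstack([b,np.zeros((40,400,3),np.uint8)])
cv2.imwrite("pics/c6.png",np.hstack([a,b])[:,:,::-1])
```

```text
13.05 [638.89681948 120.94107856  71.54062279] [-0.29092115  0.78053252 -0.37259496] 0.7466116283743999
```

View pics/c6.png

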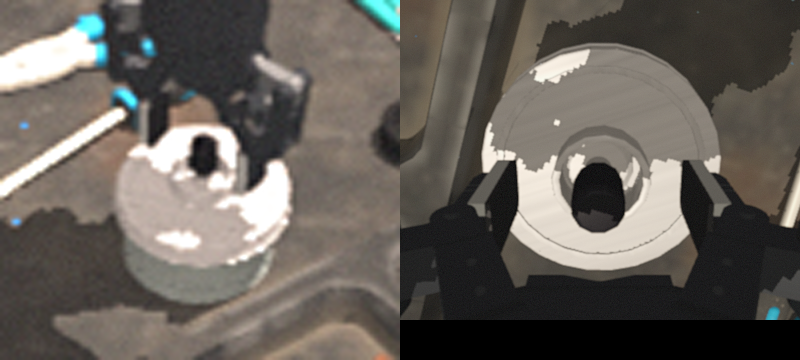

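The lids sit level on the tin, with the collar centred between the pads (pads at columns 517 and 681, collar at about 602). I'll descend to TCP z of about 58.5, 1.5 mm above the flat top, and close.

Emit:
{"method": "arm_command", "body": {"plan": [{"x": 0, "y": 0, "z": 3, "wx": 0, "wy": 0, "wz": 0, "fingers": 75}, {"x": 0, "y": 0, "z": 5, "wx": 0, "wy": 0, "wz": 0, "fingers": 75}, {"x": 0, "y": 0, "z": 3.5, "wx": 0, "wy": 0, "wz": 0, "fingers": 75}, {"x": 0, "y": 0, "z": 1.5, "wx": 0, "wy": 0, "wz": 0, "fingers": 75}, {"x": 0, "y": 0, "z": 0, "wx": 0, "wy": 0, "wz": 0, "fingers": 75}, {"x": 0, "y": 0, "z": 0, "wx": 0, "wy": 0, "wz": 0, "fingers": 75}, {"x": 0, "y": 0, "z": 0, "wx": 0, "wy": 0, "wz": 0, "fingers": 60}]}}

```text
t: 13.75
tcp_pos: [639.1, 121.0, 58.8]
tool_rot: [0.589, 0.808, 0.0, 0.0]
force: [-0.1, 0.3, -0.5]
grip_width: 0.603
finger_force: 0.0
```

Emit:
{"method": "arm_command", "body": {"plan": [{"x": 0, "y": 0, "z": 0, "wx": 0, "wy": 0, "wz": 0, "fingers": 52}, {"x": 0, "y": 0, "z": 0, "wx": 0, "wy": 0, "wz": 0, "fingers": 45}, {"x": 0, "y": 0, "z": 0, "wx": 0, "wy": 0, "wz": 0, "fingers": 30}, {"x": 0, "y": 0, "z": 0, "wx": 0, "wy": 0, "wz": 0, "fingers": 0}, {"x": 0, "y": 0, "z": 0, "wx": 0, "wy": 0, "wz": 0, "fingers": 0}, {"x": 0, "y": 0, "z": 0, "wx": 0, "wy": 0, "wz": 0, "fingers": 0}, {"x": 0, "y": 0, "z": 0, "wx": 0, "wy": 0, "wz": 0, "fingers": 0}]}}

```text
t: 14.45
tcp_pos: [639.3, 121.0, 59.2]
tool_rot: [0.589, 0.808, 0.0, 0.0]
force: [-0.9, -0.1, 5.3]
grip_width: 0.455
finger_force: 60.3
```

The collar is gripped. I'll lift straight up, slowly at first.

Emit:
{"method": "arm_command", "body": {"plan": [{"x": 0, "y": 0, "z": -1, "wx": 0, "wy": 0, "wz": 0, "fingers": 0}, {"x": 0, "y": 0, "z": -2, "wx": 0, "wy": 0, "wz": 0, "fingers": 0}, {"x": 0, "y": 0, "z": -4, "wx": 0, "wy": 0, "wz": 0, "fingers": 0}, {"x": 0, "y": 0, "z": -6, "wx": 0, "wy": 0, "wz": 0, "fingers": 0}, {"x": 0, "y": 0, "z": -6, "wx": 0, "wy": 0, "wz": 0, "fingers": 0}, {"x": 0, "y": 0, "z": -6, "wx": 0, "wy": 0, "wz": 0, "fingers": 0}, {"x": 0, "y": 0, "z": -6, "wx": 0, "wy": 0, "wz": 0, "fingers": 0}, {"x": 0, "y": 0, "z": -6, "wx": 0, "wy": 0, "wz": 0, "fingers": 0}, {"x": 0, "y": 0, "z": -3, "wx": 0, "wy": 0, "wz": 0, "fingers": 0}, {"x": 0, "y": 0, "z": 0, "wx": 0, "wy": 0, "wz": 0, "fingers": 0}]}}

```text
t: 15.45
tcp_pos: [639.4, 121.1, 99.3]
tool_rot: [0.589, 0.808, 0.0, 0.0]
force: [0.5, -1.2, -1.0]
grip_width: 0.459
finger_force: 60.3
```

Emit:
{"method": "arm_command", "body": {"plan": [{"x": 0, "y": 0, "z": -3, "wx": 0, "wy": 0, "wz": 0, "fingers": 0}, {"x": 0, "y": 0, "z": -6, "wx": 0, "wy": 0, "wz": 0, "fingers": 0}, {"x": 0, "y": 0, "z": -10, "wx": 0, "wy": 0, "wz": 0, "fingers": 0}, {"x": 0, "y": 0, "z": -12, "wx": 0, "wy": 0, "wz": 0, "fingers": 0}, {"x": 0, "y": 0, "z": -12, "wx": 0, "wy": 0, "wz": 0, "fingers": 0}, {"x": 0, "y": 0, "z": -9, "wx": 0, "wy": 0, "wz": 0, "fingers": 0}, {"x": 0, "y": 0, "z": -6, "wx": 0, "wy": 0, "wz": 0, "fingers": 0}, {"x": 0, "y": 0, "z": -2, "wx": 0, "wy": 0, "wz": 0, "fingers": 0}, {"x": 0, "y": 0, "z": 0, "wx": 0, "wy": 0, "wz": 0, "fingers": 0}, {"x": 0, "y": 0, "z": 0, "wx": 0, "wy": 0, "wz": 0, "fingers": 0}]}}

```text
t: 16.45
tcp_pos: [638.5, 120.9, 158.1]
tool_rot: [0.589, 0.808, -0.0, -0.0]
force: [-0.2, -0.5, -2.0]
grip_width: 0.456
finger_force: 60.3
```

Run:
```python
from h import *
S,W=cam("scene"),cam("wrist")
s=manip.sense();print(s["t"],s["tcp_pos"],s["force"],s["grip_width"],s["joint_vel"].round(3))
a=cv2.resize(S["img"][80:260,190:340],(450,540),interpolation=cv2.INTER_CUBIC)
b=cv2.resize(W["img"],(350,262)); b=np.vstack([b,np.zeros((278,350,3),np.uint8)])
cv2.imwrite("pics/c7.png",np.hstack([a,b])[:,:,::-1])
```

```text
16.55 [638.46534537 120.90775066 157.93307955] [-0.60233632 -0.77999481 -1.00539149] 0.4544933852063107 [ 0.002  0.001  0.001 -0.002 -0.001 -0.001]
```

View pics/c7.png

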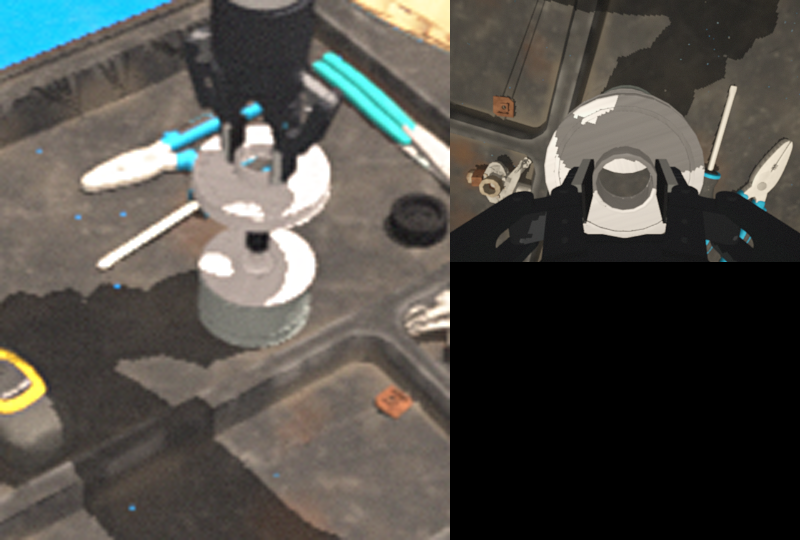

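The outer lid is held level at about zoom (262,175). The inner lid sits seated on the tin at (257,265), and the clip plate and cap are undisturbed. The lift was 99 mm and the arm is still.

```bash
python3 -c "
from bench import manip
print(manip.close_job())"
```

```text
the job is handed in; nothing more can be done
None
```

The job is handed in at about 16.6 s: both lids were lowered together until fully home and the knob released, then the outer lid was lifted 99 mm by its collar and is held level above the tin, with the inner lid still seated.

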